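# Put the left-behind goods back in their counter trays

### The job

Sort the goods left on the shop counter back into their display trays: the two cans into the green tray, the two tea cartons into the orange tray, and the red-lidded jar into the empty bay of the white tray. Stand each one upright on the tray floor in a bay of its own, and leave the black-lidded jar that is already in the white tray where it stands.

Things in the scene. Friction and masses are not known exactly. Their poses are not given: they have to be found in the camera images.
- red_can_mid (a point): Red mini drink can with a white band and silver top with a pull tab of its own colour, standing upright; a cylinder 53 mm across and 86 mm high, about 0.17 kg. The point is its centre, 43 mm above its underside.
- blue_can_mid (a point): Blue mini drink can with a white band and silver top with a pull tab of its own colour, standing upright; a cylinder 53 mm across and 86 mm high, about 0.17 kg. The point is its centre, 43 mm above its underside.
- yellow_carton_mid (a point): Yellow tea carton with a white panel on the front and back and a white patch on top, standing upright: 40 mm along its own x, 58 mm along its own y, 80 mm high, about 0.09 kg, rigid. The point is its centre, 40 mm above its underside; it may be turned any way.
- purple_carton_mid (a point): Purple tea carton with a white panel on the front and back and a white patch on top, standing upright: 40 mm along its own x, 58 mm along its own y, 80 mm high, about 0.09 kg, rigid. The point is its centre, 40 mm above its underside; it may be turned any way.
- jar_mid (a point): Amber glass jar with a paper label and a red lid, standing upright on the counter; a cylinder 56 mm across and 80 mm high, about 0.2 kg. Tape, a bell, a coin dish and a stamp, all under 60 mm high, lie among the goods. The point is its centre, 40 mm above its underside.
- stock_jar_mid (a point): The jar already in stock: same amber jar (56 mm across, 80 mm high) but with a black lid, standing in the white tray's bay at y = +41 mm, near its middle. Loose. The point is its centre, 40 mm above its underside.
- can_tray: Green low display tray, fixed to the counter, for cans: 86 mm along its own x, 168 mm along its own y, 22 mm high, walls and floor 4 mm thick. A middle wall splits it into two bays, 78 x 78 mm inside, 18 mm deep, centred at x = 0, y = +41 and -41 mm in its frame. Origin: centre of its underside, on the counter; z up.
- carton_tray: Orange low display tray, fixed to the counter, for cartons: 86 mm along its own x, 168 mm along its own y, 22 mm high, walls and floor 4 mm thick. A middle wall splits it into two bays, 78 x 78 mm inside, 18 mm deep, centred at x = 0, y = +41 and -41 mm in its frame. Origin: centre of its underside, on the counter; z up.
- jar_tray: White low display tray, fixed to the counter, for jars: 86 mm along its own x, 168 mm along its own y, 22 mm high, walls and floor 4 mm thick. A middle wall splits it into two bays, 78 x 78 mm inside, 18 mm deep, centred at x = 0, y = +41 and -41 mm in its frame. Origin: centre of its underside, on the counter; z up. The bay at +41 mm is taken.
Things that resemble listed ones, but are neither listed nor needed, are in the scene too. What is shaped like the part that bears blue_can_mid but turquoise is not meant.

How it is judged:
By the outcome, as a careful person would: the job done as asked, in the order asked, and still so for the second after the job is handed in, with the robot touching nothing.
It also fails if it takes over 125 s, if anything falls off the work surface, if the arm or the gripper's body presses on something with over 40 N, if the wrist force passes 120 N, or if a joint passes its speed limit or range.

### The arm

A 7-joint arm with a two-finger parallel gripper is mounted at the origin on the work surface. World frame = base frame: x ahead of the robot, y to its left, z up, the work surface at z = 0. Lengths are in m, angles in degrees, forces in N, time in s.
With the tool pointing down it reaches from about 0.35 to 0.775 m from the base axis. Payload 3.1 kg.
Tool frame: the origin (TCP) lies on the centre line of the jaws, within the pads' length; the fingertips stand 17 mm ahead of it and the grasp point (between the pads) lies 2 mm behind it (robot.tip_reach is the distance from the TCP to the fingertips, in m); z points along the fingers, y is the line along which they close (so a half turn about z gives the same grasp; the last joint's range is limited). The gripper opens to 85 mm and grips with 20 to 120 N. Pads are 22 mm wide; open, the fingers measure 114 mm over their backs; the gripper's body (76 mm by 85 mm) begins 54 mm behind the grasp point. The pads swing forward as they close: fully open they stand 13 mm farther back than shut.
Start: joints at [70.262, 17.813, 0.802, 86.603, -0.252, 75.585, -1.558], TCP at [0.164, -0.525, 0.248] pointing down, gripper open.
Joint ranges: [-154.91, 154.91], [-16.99, 109.72], [-72.82, 74.43], [7.12, 147.25], [-82.49, 262.49], [11.32, 116.49], [-174.64, 174.64]. Speed limits (degrees/s): [159.86, 159.86, 180, 180, 180, 180, 180].

### API

Orientations are given as [roll, pitch, yaw] about the fixed x, y, z axes, in that order (R = Rz(yaw) Ry(pitch) Rx(roll)).
In Python, from station import robot, fingers, vision, workorder, recognise gives the robot as it stands. Calls block until the motion is done:
- robot.move_to(position, orientation): joint-space move of the TCP to a pose.
- robot.line_to(position, orientation=None, velocity=0.15, f_stop=None): straight line of the TCP; orientation=None keeps the orientation; velocity is the mean speed in m/s. With f_stop (N) it stops when the force on the tool has changed by that much, and returns True; else False.
- robot.move_j(angles): joint-space move.
- fingers.gripper_to(opening, force=None): opening from 0.0 (shut) to 1.0 (fully open); force is the grip in N (None keeps the last); returns when the fingers have stopped.
- robot.pause(seconds).
- robot.inverse_kinematics(position, orientation): joint angles nearest the present ones, or None.
- vision.grab_frame(name): name is "scene" or "top" or "wrist"; returns the picture (480x640x3 uint8, red, green, blue); there is no depth.
- vision.calibration(name): a dict with "mtx" (3x3 intrinsics, pixels), "extrinsics" (4x4, takes a point from world to camera coordinates); the wrist camera has in their place "T_tool_cam" (4x4, takes a point from camera to tool coordinates, whose origin is the TCP and whose axes are the flange's). Camera axes: x right, y up, looking along -z (the intrinsics and any distortion apply to the point x, -y, -z); pixel columns grow to the right and rows downward; lengths in m; the calibration is good to about 2 mm. A picture is of the moment at which its call begins: read the wrist's pose just before it. calibration takes no time and is no camera call.
A pose or a line that the arm cannot do raises robot.PlanningError and nothing moves.
- workorder.close_job(): hands the job in; it is judged then, once.
Trained networks look in the newest picture that a camera, given by its name, has taken for a name from the list of things; names that differ only in an ending like _2 or _b are one class to them, and where a whole thing is asked for, a point or a joint stands for the part that bears it (a point fixed in the world has none). Each returns a list of dicts, best first, with "p" (0 to 1); they miss things now and then, are a little off and sometimes report something else, mostly with a low value. They report only what shows in the picture. A call takes as long as a camera call. They do not tell look-alikes from the thing itself.
- recognise(label, camera): "rect" ([centre column, centre row, width, height] in pixels, round what is visible of it).
Readings, each from a call of its own:
- robot.current_time_s(): time.
- robot.current_joint_positions(): joint angles.
- robot.current_dq(): joint speeds.
- robot.current_joint_torque(): joint torques, N m.
- robot.current_tool_pos(): TCP position.
- robot.current_eef_rot(): TCP orientation.
- robot.current_contact_force(): force on the tool from outside, world axes, zero at the start.
- robot.current_torque(): the same for the moment, N m.
- robot.current_finger_gap(): opening from 0.0 (shut) to 1.0 (fully open).
- robot.current_gripper_force(): force on a finger pad.
Only numpy, scipy, OpenCV 4.12 (cv2) and the standard library are available. Lean on these libraries where they do the work, as an engineer would, in place of code of your own. Each camera call takes 0.05 s, during which the arm holds its last target. There are 200 camera calls.

## Working session

There is one attempt and no reset: what is moved stays moved. The work goes in short steps, each a Python script; the robot and the scene stay as the last script left them, time stands still between calls to the robot, and variables do not carry over. Pictures are saved under pics/ and viewed, at most 14 in all, crops included, and the job is handed in when it is done.

```bash
ls; mkdir -p pics
python3 - <<'E'
from station import robot,vision,recognise
import cv2,numpy as np
for c in("top","scene"):
    im=vision.grab_frame(c); cv2.imwrite(f"pics/{c}0.png",im[:,:,::-1])
    k=vision.calibration(c); print(c,{a:np.round(b,3).tolist() if not isinstance(b,str) else b for a,b in k.items()})
    for l in["red_can_mid","blue_can_mid","yellow_carton_mid","purple_carton_mid","jar_mid","stock_jar_mid","can_tray","carton_tray","jar_tray"]:
        print(l,[(np.round(d["rect"]).astype(int).tolist(),round(d["p"],2)) for d in recognise(l,c)])
print(robot.current_time_s(), vision.calibration("wrist"))
E
```

```text
pics
top {'mtx': [[575.883, 0.0, 324.916], [0.0, 575.883, 242.225], [0.0, 0.0, 1.0]], 'extrinsics': [[0.0, -1.0, -0.001, -0.049], [0.991, 0.0, 0.132, -0.484], [-0.132, -0.001, 0.991, -1.011], [0.0, 0.0, 0.0, 1.0]]}
red_can_mid [([396, 223, 36, 33], 0.89)]
blue_can_mid [([457, 332, 39, 33], 0.81), ([444, 269, 39, 29], 0.56), ([394, 305, 34, 33], 0.56)]
yellow_carton_mid [([300, 222, 34, 33], 0.87)]
purple_carton_mid [([343, 274, 35, 36], 0.72)]
jar_mid [([207, 228, 38, 39], 0.84)]
stock_jar_mid [([156, 148, 37, 36], 0.94), ([184, 155, 96, 51], 0.55)]
can_tray [([416, 155, 95, 53], 0.55)]
carton_tray [([300, 161, 92, 57], 0.57)]
jar_tray [([182, 154, 93, 53], 0.96)]
scene {'mtx': [[477.124, 0.0, 320.177], [0.0, 477.124, 235.256], [0.0, 0.0, 1.0]], 'extrinsics': [[0.185, 0.983, 0.005, -0.031], [-0.827, 0.153, 0.54, 0.389], [0.53, -0.104, 0.841, -1.215], [0.0, 0.0, 0.0, 1.0]]}
red_can_mid []
blue_can_mid [([200, 186, 31, 46], 0.74), ([213, 229, 32, 49], 0.72), ([260, 195, 28, 43], 0.57)]
yellow_carton_mid [([352, 247, 36, 40], 0.79), ([250, 339, 98, 57], 0.56), ([261, 259, 34, 51], 0.45)]
purple_carton_mid [([305, 214, 35, 43], 0.95)]
jar_mid [([438, 230, 36, 47], 0.61)]
stock_jar_mid [([511, 287, 48, 50], 0.83)]
can_tray [([249, 339, 102, 51], 0.98), ([262, 259, 36, 44], 0.36)]
carton_tray [([368, 313, 105, 72], 0.88), ([262, 258, 33, 49], 0.16)]
jar_tray [([485, 298, 104, 56], 0.9)]
1.0 {'mtx': array([[333.08109113,   0.        , 323.83923498],
       [  0.        , 333.08109113, 235.49062219],
       [  0.        ,   0.        ,   1.        ]]), 'T_tool_cam': array([[-2.75123753e-04,  9.55809983e-01,  2.93985034e-01,
         7.51752821e-02],
       [ 9.99999923e-01,  3.45735777e-04, -1.88220383e-04,
        -6.09625401e-05],
       [-2.81544066e-04,  2.93984960e-01, -9.55810004e-01,
        -1.24511551e-01],
       [ 0.00000000e+00,  0.00000000e+00,  0.00000000e+00,
         1.00000000e+00]])}
```

Run:
```python
import cv2
im=cv2.imread("pics/top0.png")[110:370,120:500]
cv2.imwrite("pics/crop0.png",cv2.resize(im,None,fx=2.1,fy=2.1,interpolation=cv2.INTER_CUBIC))
```

```text
(no output)
```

View pics/crop0.png

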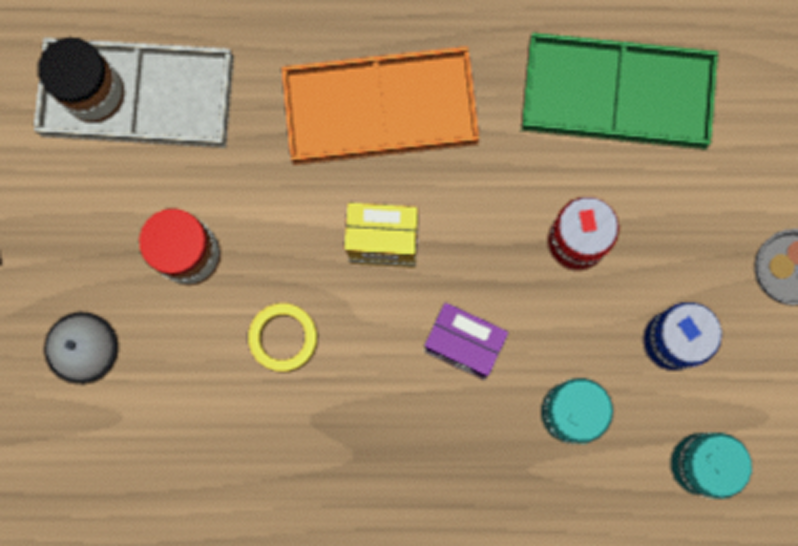

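View pics/scene0.png

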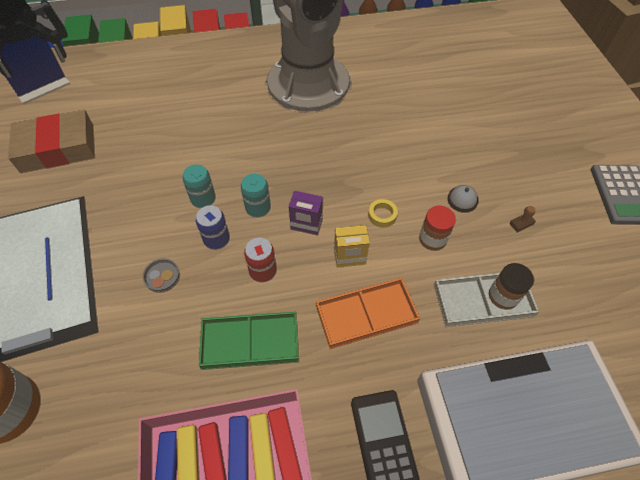

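The top view (crop = full minus (120,110), times 2.1) shows several can-shaped candidates. One is at full-image (448,268) with a silver top and blue tab, and two plain turquoise ones are at (394,305) and (459,332). Only (448,268) is blue with a white band and silver top, and the scene view agrees at (213,229). The red can is at (398,221), the yellow carton at (301,220), the purple at (342,272) and the red-lidded jar at (206,227). The jar's free bay is the right-hand one of the white tray.

```bash
cat > h.py <<'E'
import cv2,numpy as np
from scipy.optimize import minimize
from station import robot,fingers,vision,workorder,recognise
def proj(P,K,E):
    p=(E@np.c_[P,np.ones(len(P))].T)[:3]; p=p*np.array([[1],[-1],[-1]]); q=K@p
    return (q[:2]/q[2]).T
def ray(uv,z,K,E):
    d=np.linalg.inv(K)@[uv[0],uv[1],1]*np.array([1,-1,-1]); R=E[:3,:3];o=-R.T@E[:3,3];d=R.T@d
    return (o+d*(z-o[2])/d[2])[:2]
def box(a,b,h,z0=0):
    return np.array([[x*a/2,y*b/2,z0+z] for x in(-1,1) for y in(-1,1) for z in(0,h)])
def cyl(d,h,z0=0):
    t=np.linspace(0,2*np.pi,48,endpoint=False)
    return np.array([[d/2*np.cos(a),d/2*np.sin(a),z0+z] for a in t for z in(0,h)])
def place(M,p):
    c,s=np.cos(p[2]),np.sin(p[2]); return M@np.array([[c,s,0],[-s,c,0],[0,0,1]])+[p[0],p[1],0]
def hull(P): return cv2.convexHull(P.astype(np.float32))
def iou(A,B):
    i=cv2.intersectConvexConvex(A,B)[0]; return i/(cv2.contourArea(A)+cv2.contourArea(B)-i)
def fit(M,H,K,E,h,yaws=(0,)):
    m=H.reshape(-1,2); uv=(m.min(0)+m.max(0))/2; x0=ray(uv,h/2,K,E); best=None
    for y in yaws:
        r=minimize(lambda p:-iou(hull(proj(place(M,p),K,E)),H),[*x0,y],method="Nelder-Mead",
          options=dict(initial_simplex=[[*x0,y],[x0[0]+.01,x0[1],y],[x0[0],x0[1]+.01,y],[*x0,y+.15]]))
        if best is None or r.fun<best.fun:best=r
    return best.x,-best.fun
def seg(mask,uv):
    "hull of the largest component near uv"
    mask=cv2.morphologyEx(mask.astype(np.uint8),cv2.MORPH_OPEN,np.ones((2,2)))
    mask=cv2.morphologyEx(mask,cv2.MORPH_CLOSE,np.ones((5,5)))
    C=cv2.findContours(mask,cv2.RETR_EXTERNAL,cv2.CHAIN_APPROX_NONE)[0]
    C=[c for c in C if cv2.contourArea(c)>100]
    c=max(C,key=lambda c:cv2.pointPolygonTest(c,tuple(map(float,uv)),True))
    return cv2.convexHull(c.astype(np.float32))
E
cat > m.py <<'E'
from h import *
im=cv2.imread("pics/top0.png"); c=vision.calibration("top");K,E=c["mtx"],c["extrinsics"]
hsv=cv2.cvtColor(im,cv2.COLOR_BGR2HSV);h,s,v=cv2.split(hsv)
for n,(u,w) in dict(wood=(250,300),orange=(280,160),green=(390,150),white=(205,155),yel=(300,228),pur=(343,278)).items(): print(n,hsv[w,u])
ys=np.radians(range(-90,90,20))
hm=lambda a,b,sm:(h>=a)&(h<=b)&(s>sm)
for n,M,H,ht in[
 ("can_tray",box(.086,.168,.022),seg(hm(45,80,90),(390,150)),.022),
 ("carton_tray",box(.086,.168,.022),seg(hm(5,16,165),(280,160)),.022),
 ("jar_tray",box(.086,.168,.022),seg((s<45)&(v>60),(205,155)),.022),
 ("yellow",box(.04,.058,.08),seg(hm(22,35,140),(300,228)),.08),
 ("purple",box(.04,.058,.08),seg(hm(130,160,70),(343,278)),.08)]:
    p,q=fit(M,H,K,E,ht,ys); print(n,p[:2].round(4),round(np.degrees(p[2]),1),round(q,3))
for n,M,r in[("red",cyl(.053,.086),(396.5,222,36,33)),("blue",cyl(.053,.086),(444.5,269,39,31)),("jar",cyl(.056,.08),(207,228,38,39)),
 ("stock",cyl(.056,.08,.004),(156,148,37,36)),("tq1",cyl(.053,.086),(394,305,34,33)),("tq2",cyl(.053,.086),(457,332,39,33))]:
    f=lambda p:(lambda q:np.sum(((q.min(0)+q.max(0))/2-r[:2])**2))(proj(place(M,[*p,0]),K,E))
    o=minimize(f,ray(r[:2],.04,K,E),method="Nelder-Mead",options=dict(xatol=1e-5,fatol=1e-4)); q=proj(place(M,[*o.x,0]),K,E)
    print(n,o.x.round(4),np.ptp(q,0).round(1),r[2:])
print(robot.current_eef_rot())
E
python3 m.py
```

```text
wood [ 17  95 183]
orange [ 14 180 222]
green [ 66 135 157]
white [ 60   7 193]
yel [ 30 149 228]
pur [143 129 168]
can_tray [ 0.6564 -0.2189] -6.1 0.96
carton_tray [ 0.6431 -0.006 ] 6.4 0.953
jar_tray [0.6538 0.2145] -4.4 0.907
yellow [ 0.5178 -0.0093] -0.4 0.762
purple [ 0.4266 -0.0796] -26.7 0.902
red [ 0.5181 -0.1766] [35.3 37. ] (36, 33)
blue [ 0.4334 -0.2605] [39.7 33.8] (39, 31)
jar [0.5077 0.162 ] [40.1 37.6] (38, 39)
stock [0.655  0.2584] [43.4 42.5] (37, 36)
tq1 [ 0.3699 -0.1698] [35.8 31.5] (34, 33)
tq2 [ 0.3248 -0.2794] [41.3 31.9] (39, 33)
[1.79998616e+02 2.33339989e-03 1.73544872e+01]
```

```bash
cat >> h.py <<'E'
from scipy.spatial.transform import Rotation as Ro
def wrist():
    T=np.eye(4);T[:3,:3]=Ro.from_euler("xyz",robot.current_eef_rot(),degrees=True).as_matrix();T[:3,3]=robot.current_tool_pos()
    c=vision.calibration("wrist"); im=vision.grab_frame("wrist")[:,:,::-1].copy()
    return im,c["mtx"],np.linalg.inv(T@c["T_tool_cam"])
def ori(yaw): return [180,0,yaw]
TR=dict(can=(.6564,-.2189,-6.1),carton=(.6431,-.006,6.4),jar=(.6538,.2145,-4.4))
def bay(t,s):
    x,y,a=TR[t];r=np.radians(a);return x-np.sin(r)*.041*s,y+np.cos(r)*.041*s,a
ZT=.21
def pick(x,y,yaw,zg=.052,force=30,ap=1.0):
    fingers.gripper_to(ap)
    p=robot.current_tool_pos()
    if np.hypot(p[0]-x,p[1]-y)>.03: robot.move_to([x,y,ZT],ori(yaw))
    robot.line_to([x,y,.12],ori(yaw),velocity=.2)
    hit=robot.line_to([x,y,zg-.002],velocity=.15,f_stop=15)
    fingers.gripper_to(0,force); g=robot.current_finger_gap()
    robot.line_to([x,y,ZT],velocity=.2)
    print("pick hit",hit,"gap mm",g*85,robot.current_finger_gap()*85,"F",robot.current_gripper_force(),"t",robot.current_time_s())
def put(x,y,yaw,zg=.052,op=.9):
    robot.move_to([x,y,ZT],ori(yaw))
    z=zg-.002+.004
    robot.line_to([x,y,z+.015],velocity=.2)
    hit=robot.line_to([x,y,z-.003],velocity=.04,f_stop=5)
    print("put hit",hit,"dz mm",(robot.current_tool_pos()[2]-z)*1e3)
    fingers.gripper_to(op); robot.line_to([x,y,ZT],velocity=.25)
    print("t",robot.current_time_s())
E
python3 - <<'E'
from h import *
for n,p in dict(red=(.518,-.177),blue=(.433,-.26),b1=bay("can",1)[:2],b2=bay("can",-1)[:2],c1=bay("carton",1)[:2],j=bay("jar",-1)[:2],jar=(.508,.162)).items():
  for yw in(-90,0,90):
    q=[robot.inverse_kinematics([*p,z],ori(yw)) for z in(.05,ZT)]
    print(n,yw,[None if a is None else np.round(a).astype(int).tolist() for a in q])
robot.move_to([.45,-.2,.3],ori(-90 if robot.inverse_kinematics([.45,-.2,.3],ori(-90)) is not None else 90))
im,K,E=wrist(); cv2.imwrite("pics/w1.png",im)
for n,p in dict(red=(.518,-.177,.086),blue=(.433,-.26,.086),tq1=(.37,-.17,.086)).items(): print(n,proj(np.array([p]),K,E))
print(robot.current_eef_rot(),robot.current_time_s())
E
```

```text
red -90 [[17, 29, 0, 101, 0, 50, -163], [22, 19, -6, 90, 2, 71, -165]]
red 0 [[30, 30, -17, 101, 11, 51, -82], [31, 20, -18, 90, 7, 71, -79]]
red 90 [[40, 32, -31, 100, 20, 53, 0], [40, 22, -31, 90, 11, 72, 7]]
blue -90 [[26, 25, 4, 108, -2, 47, -149], [30, 14, -1, 97, 0, 69, -151]]
blue 0 [[37, 25, -11, 108, 6, 48, -66], [38, 15, -11, 97, 3, 69, -64]]
blue 90 [[48, 27, -24, 107, 14, 49, 17], [48, 16, -24, 96, 7, 69, 23]]
b1 -90 [[12, 42, 3, 77, -2, 61, -165], [14, 35, -1, 65, 1, 79, -167]]
b1 0 [[23, 43, -15, 76, 12, 62, -84], [23, 36, -18, 65, 11, 80, -83]]
b1 90 [[32, 46, -31, 76, 25, 65, -2], [29, 38, -29, 65, 18, 81, 3]]
b2 -90 [[16, 44, 7, 73, -5, 63, -156], [18, 38, 4, 62, -2, 81, -158]]
b2 0 [[27, 45, -12, 73, 9, 63, -75], [27, 38, -13, 61, 8, 81, -74]]
b2 90 [[33, 46, -23, 72, 18, 65, 9], [32, 40, -24, 61, 15, 82, 12]]
c1 -90 [[30, 54, -62, 84, 49, 72, 143], [29, 43, -62, 73, 37, 85, 151]]
c1 0 [[13, 41, -28, 85, 21, 60, -110], [16, 34, -34, 74, 18, 78, -107]]
c1 90 [[21, 45, -42, 84, 31, 63, -27], [23, 37, -48, 73, 27, 81, -23]]
j -90 [[16, 57, -62, 77, 50, 75, 133], [14, 47, -62, 66, 40, 88, 140]]
j 0 [[5, 47, -38, 78, 30, 65, -126], [10, 42, -51, 66, 32, 85, -126]]
j 90 [[8, 49, -44, 78, 35, 67, -39], [11, 44, -54, 66, 34, 85, -37]]
jar -90 [[23, 43, -62, 102, 43, 62, 125], [24, 29, -62, 91, 26, 76, 138]]
jar 0 [[10, 33, -40, 102, 26, 54, -131], [22, 28, -58, 91, 24, 75, -130]]
jar 90 [[22, 42, -60, 102, 42, 61, -54], [25, 30, -64, 91, 28, 76, -43]]
red [[259.29089531 230.95369202]]
blue [[340.75265944 149.86692477]]
tq1 [[398.80107378 237.03738508]]
[ 1.79984318e+02 -9.80621403e-03 -9.00622624e+01] 3.3917
```

View pics/w1.png

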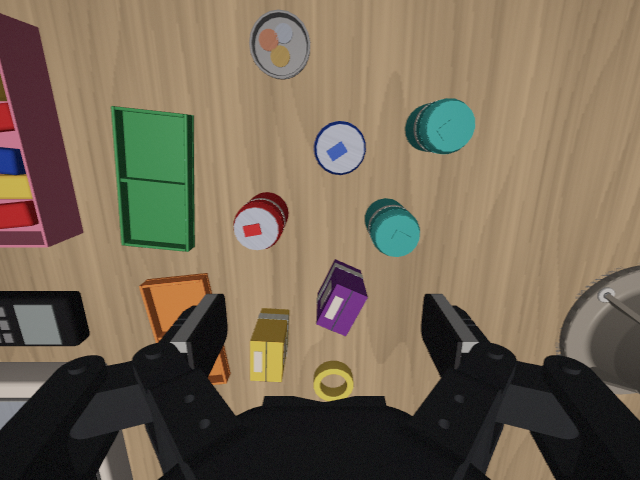

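The wrist view shows the red can's top at (259,228) and the blue-tabbed, white-banded one at (340,148). The predictions were (259,231) and (341,150), about 2–3 mm off. The turquoise cans are at (400,230) and (450,125) and stay out of it. I'll move the cans now.

Run:
```python
from h import *
im=cv2.imread("pics/w1.png");h,s,v=cv2.split(cv2.cvtColor(im,cv2.COLOR_BGR2HSV))
c=vision.calibration("wrist");T=np.eye(4);T[:3,:3]=Ro.from_euler("xyz",[179.984,-.0098,-90.062],degrees=True).as_matrix();T[:3,3]=[.45,-.2,.3]
E=np.linalg.inv(T@c["T_tool_cam"]);K=c["mtx"]
for n,m,uv in[("yellow",(h>=22)&(h<=36)&(s>100),(275,350)),("purple",(h>=125)&(h<=165)&(s>60),(350,305))]:
    H=seg(m,uv);p,q=fit(box(.04,.058,.08),H,K,E,.08,np.radians(range(-90,90,20)));print(n,p[:2],np.degrees(p[2]),q,H.reshape(-1,2).min(0),H.reshape(-1,2).max(0))
pick(.520,-.177,90)
x,y,a=bay("can",1);put(x,y,90+a)
pick(.435,-.26,90)
x,y,a=bay("can",-1);put(x,y,90+a)
im,K,E=wrist();cv2.imwrite("pics/w2.png",im)
```

```text
yellow [ 5.20900287e-01 -4.40395964e-04] -8.433326597899056 0.5122851635758627 [251. 342.] [284. 382.]
purple [ 0.42849281 -0.07638724] -20.603013551229353 0.9217121065580376 [318. 261.] [367. 336.]
pick hit False gap mm 51.899401709789394 52.06432574227284 F 31.656898856163025 t 8.5833
put hit True dz mm 1.0229654077552608
t 11.6083
pick hit False gap mm 52.187914011816886 51.71916318291996 F 31.670819520950317 t 15.3917
put hit True dz mm 1.0335582230596787
t 18.675
```

View pics/w2.png

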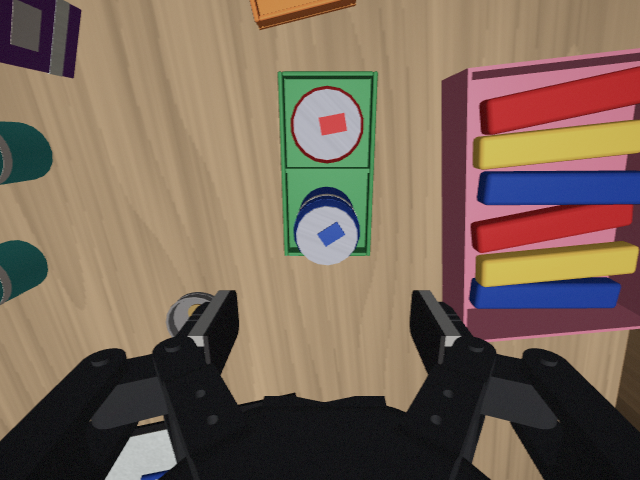

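Both cans stand inside their bays, red at (327,125) and blue at (327,225). Next is a close look at the cartons.

Run:
```python
from h import *
robot.move_to([.48,-.13,.28],ori(90))
im,K,E=wrist();cv2.imwrite("pics/w3.png",im)
h,s,v=cv2.split(cv2.cvtColor(im,cv2.COLOR_BGR2HSV))
for n,g,lo,hi,ss in[("yellow",(.518,-.009),21,38,125),("purple",(.4275,-.078),120,170,55)]:
    uv=proj(np.array([[*g,.075]]),K,E)[0]; H=seg((h>=lo)&(h<=hi)&(s>ss),uv)
    p,q=fit(box(.04,.058,.08),H,K,E,.08,np.radians(range(-90,90,20)));print(n,p[:2],np.degrees(p[2]),q,H.reshape(-1,2).min(0),H.reshape(-1,2).max(0))
    cv2.polylines(im,[H.astype(int)],True,(0,255,0));cv2.polylines(im,[hull(proj(place(box(.04,.058,.08),p),K,E)).astype(int)],True,(0,0,255))
cv2.imwrite("pics/w3o.png",im)
```

```text
yellow [ 0.52146921 -0.00918094] -3.846502903360437 0.9229565597057702 [344.  39.] [396. 115.]
purple [ 0.43085048 -0.07899203] -25.60931398612956 0.945058217797805 [242. 121.] [304. 193.]
```

View pics/w3o.png

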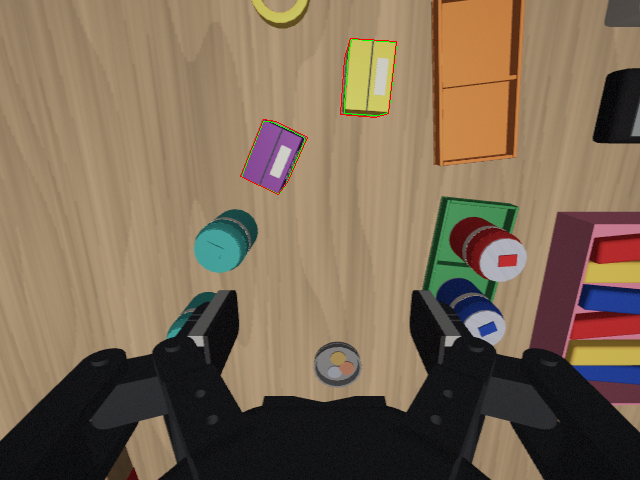

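The model outlines match both cartons, yellow at (368,77) and purple at (273,156), with fits of 0.92 and 0.95. I'll move them, then look at the jar.

Run:
```python
from h import *
pick(.521,-.009,86.5,zg=.05,force=25)
x,y,a=bay("carton",1);put(x,y,90+a,zg=.05)
pick(.430,-.079,64.2,zg=.05,force=25)
x,y,a=bay("carton",-1);put(x,y,90+a,zg=.05)
robot.move_to([.56,.12,.28],ori(90))
im,K,E=wrist();x,y,a=bay("jar",-1)
for p in[(.5077,.162,.08),(x,y,.004)]: 
    q=proj(np.array([p]),K,E)[0];print(q);cv2.drawMarker(im,tuple(q.astype(int)),(255,0,255))
cv2.polylines(im,[hull(proj(place(box(.086,.168,.022),(*TR["jar"][:2],np.radians(a))),K,E)).astype(int)],True,(0,0,255))
cv2.imwrite("pics/w4.png",im)
```

```text
pick hit False gap mm 39.174516579144594 39.67310019336946 F 27.28682667016983 t 23.25
put hit True dz mm 0.5065602960671947
t 26.3333
pick hit False gap mm 39.45792935284558 39.441007353770196 F 29.195803999900818 t 30.2083
put hit True dz mm 0.37487019885972667
t 33.6083
[268.18929759 166.04232175]
[401.61309418 149.17344992]
```

View pics/w4.png

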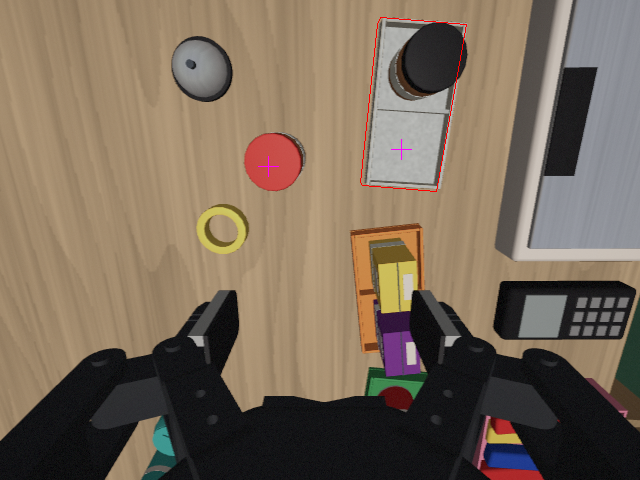

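The red lid is at (273,162) against a predicted (268,166), so I'll correct the jar by +5 mm in x and +4 mm in y. The free bay's centre is at about (404,149).

Run:
```python
from h import *
pick(.5127,.166,90,zg=.05,force=35)
x,y,a=bay("jar",-1);put(x+.002,y,90+a,zg=.05,op=.95)
im,K,E=wrist();cv2.imwrite("pics/w5.png",im)
robot.move_to([.45,0,.35],ori(90))
robot.move_to([.25,-.4,.3],ori(45))
im=vision.grab_frame("top")[110:370,120:500,::-1];cv2.imwrite("pics/top5.png",cv2.resize(im,None,fx=2.1,fy=2.1))
cv2.imwrite("pics/s5.png",cv2.resize(vision.grab_frame("scene")[180:400,150:580,::-1],None,fx=1.8,fy=1.8))
print(robot.current_time_s())
```

```text
pick hit False gap mm 54.43381411537195 54.591055866861396 F 37.551897168159485 t 37.775
put hit True dz mm 1.1004991886272297
t 40.825
43.7833
```

View pics/top5.png

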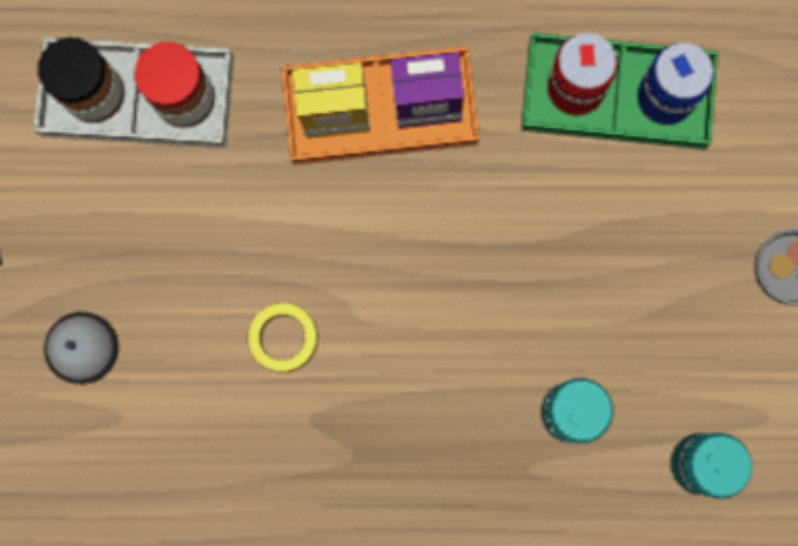

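View pics/s5.png

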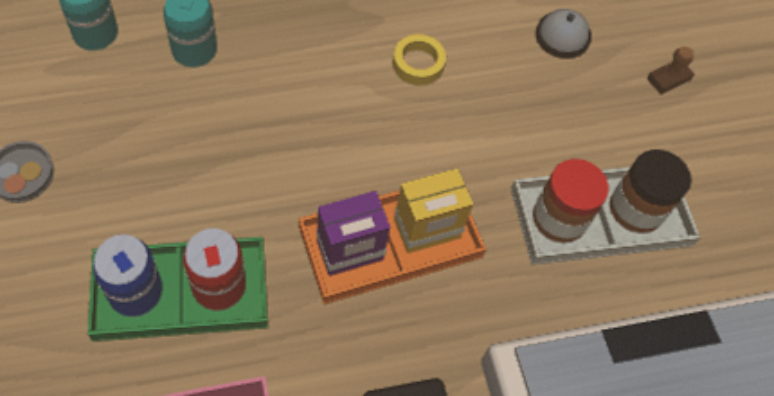

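Both views show all five items upright, each in a bay of its own. The stock jar has not moved, nor have the turquoise cans.

```bash
python3 -c "
from station import workorder
print(workorder.close_job())"
```

```text
the job is handed in; nothing more can be done
None
```

The job is handed in at about 44 s: the cans are in the green tray, the cartons in the orange tray and the red-lidded jar in the empty bay of the white tray, all upright, with the stock jar untouched.

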